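# Hang the rinsed pestle to dry

### The arm

A 7-joint arm with a two-finger parallel gripper is mounted at the origin on the work surface. World frame = base frame: x ahead of the robot, y to its left, z up, the work surface at z = 0. Lengths are in mm, angles in rad, forces in N, time in s.
With the tool pointing down it reaches from about 400 to 875 mm from the base axis. Payload 19.3 kg.
Tool frame: the origin (TCP) lies at the very end of the fingers, on their centre line; the grasp point (between the pads) lies 19 mm behind it (grip_point_offset is the z of the grasp point in the tool frame, in mm); z points along the fingers, y is the line along which they close (so a half turn about z gives the same grasp; the last joint's range is limited). The gripper opens to 85 mm and grips with 20 to 120 N. Pads are 22 mm wide; open, the fingers measure 114 mm over their backs; the gripper's body (76 mm by 85 mm) begins 54 mm behind the grasp point. The pads swing forward as they close: fully open they stand 13 mm farther back than shut.
Start: joints at [-1.185, 0.521, -0.036, 1.599, 0.021, 1.021, -0.113], TCP at [275.129, 561.176, 231.291] pointing down, gripper open.
Joint ranges: [-2.91, 2.91], [-0.3, 2.13], [-1.5, 1.42], [0.17, 2.43], [-1.26, 4.41], [0.16, 1.93], [-2.52, 2.52]. Speed limits (rad/s): [1.89, 1.89, 2.39, 2.39, 3.01, 3.01, 3.01].

### API

Orientations are given as a 3x3 rotation matrix whose columns are the frame's x, y, z axes.
In Python, from workcell import movep, movel, goto_joints, open_gripper, clamp, wait, inverse_kinematics, read_state, camera, PlanningError, finish_job, grip_point_offset gives the robot as it stands. Calls block until the motion is done:
- movep(position, orientation): joint-space move of the TCP to a pose.
- movel(position, frame=None, max_speed=150, guard=None): straight line of the TCP; frame=None keeps the orientation; max_speed is the mean speed in mm/s. With guard (N) it stops when the force on the tool has changed by that much, and returns True; else False.
- goto_joints(angles): joint-space move.
- open_gripper() and clamp(): open the fingers fully, or close them until they stop; the grip force is fixed at half the most.
- wait(seconds).
- inverse_kinematics(position, orientation): joint angles nearest the present ones, or None.
- read_state(): the state.
- camera(name): name is "side" or "top" or "wrist"; returns a dict with "image" (420x560x3 uint8, blue, green, red), "range_z" (420x560 float32, mm along the optical axis (not along the pixel's ray), 0 where there is no reading), "fx", "fy", "cx", "cy" (pixels), "dist_coeffs" ([k1, k2, p1, p2, k3] as OpenCV has them; the pictures are not rectified), "cam_to_world" (4x4, takes a point from camera to world coordinates). Camera axes: x right, y up, looking along -z (the intrinsics and any distortion apply to the point x, -y, -z); pixel columns grow to the right and rows downward; lengths in mm; the calibration is good to about 2 mm. A picture is of the moment at which its call begins.
A pose or a line that the arm cannot do raises PlanningError and nothing moves.
- finish_job(): hands the job in; it is judged then, once.
The state is a dict: "time": time; "qpos": joint angles; "qvel": joint speeds; "joint_efforts": joint torques, N m; "eef_pos": TCP position; "tool_rot": TCP orientation; "ft_force": force on the tool from outside, world axes, zero at the start; "torque": the same for the moment, N m; "finger_gap": finger opening in mm; "gripper_force": force on a finger pad.
Only numpy, scipy, OpenCV 4.12 (cv2) and the standard library are available. Lean on these libraries where they do the work, as an engineer would, in place of code of your own. Each camera call takes 0.05 s, during which the arm holds its last target. There are 200 camera calls.

### The job

Draw the white porcelain pestle out of the slanted draining tube and hang it in the blue ring of the holder, handle down through the ring, so that its thick head rests on the ring. Then push the drip tray fully in under it. Do not let the pestle fall, and leave the other things on the bench where they stand.

Things in the scene. Friction and masses are not known exactly. Their poses are not given: they have to be found in the camera images.
- pestle: White porcelain pestle, 170 mm long, about 170 g. Origin at the centre of the free end of its handle; its z axis runs along the pestle to the head. Round handle 20 mm in diameter from z = 0 to 120 mm, a cone from 120 to 130 mm, then a round head 32 mm in diameter from 130 to 170 mm (the last 5 mm narrow to 24 mm). Its centre of mass is about 103 mm from the origin. It starts handle-down in the tube of the draining stand, leaning about 35 degrees from vertical, head free.
- pestle_seat (a point): Point on the pestle's axis at z = 125 mm, middle of the cone: it lies at the level of the ring's upper face when the pestle hangs in the ring.
- pestle_head (a point): Point on the pestle's axis at z = 150 mm, middle of the head.
- drainer: Fixed draining stand: white base plate 160 x 100 x 10 mm (origin under its centre) carrying a blue plastic tube, 32 mm outside and 26 mm inside diameter, closed at the bottom and 112 mm deep. The tube leans 35 degrees from vertical in the stand's xz plane, its mouth towards the stand's -x, which points back towards the robot and to its right; mouth centre at x = -22, z = 117 mm. About 58 mm of the pestle stands out of it, measured along its axis.
- holder: Fixed ring holder; origin on the bench straight under the ring's centre. White base plate 150 x 110 x 8 mm (x from -55 to 95 mm), steel post at x = 78 mm no taller than the ring, an arm from the post to a blue upright-axis ring: 26 mm inside, 40 mm outside diameter, 12 mm high, upper face 155 mm above the bench. Nothing stands above the ring. With the pestle hung, the end of its handle is about 30 mm above the bench.
- ring_top (a point): Centre of the ring's hole at the level of its upper face.
- tray (a joint): Drip tray of the ring holder, sliding along the holder's x: 0 = fully in, under the ring, against its stop; grows as it is drawn out towards the holder's -x, up to 0.08 m. It starts 45 to 70 mm out, moves with about 1.2 N of friction and stays where it is left.
- tray_tab (a point): Centre of the top of the tray's blue upright tab, 61 mm above the bench. The tab is 20 mm along the holder's x, 14 mm along its y, and rises from 11 to 61 mm; with the tray fully in it stands 100 mm from the ring's axis on the -x side. The white tray itself is 80 x 80 mm, rim 21 mm above the bench, joined to the tab by a low bar.
- mortar: White porcelain bowl, 100 mm across, 55 mm high, origin under its centre. Bystander.
- weigh_jar: Small glass jar with black cap, 40 mm across, 50 mm high, origin under its centre, standing between the two stands. Bystander.
- wash_bottle: Clear plastic bottle with white cap, 64 mm across, 160 mm high, origin under its centre. Bystander.
- reagent_bottle: White bottle with red cap, 72 mm across, 150 mm high, origin under its centre. Bystander.
- beaker: Glass beaker, 68 mm across, 90 mm high, origin under its centre. Bystander.
- amber_bottle: Amber bottle with black cap, 52 mm across, 100 mm high, origin under its centre. Bystander.

How it is judged:
By the outcome, as a careful person would: the job done as asked, in the order asked, and still so for the second after the job is handed in, with the robot touching nothing.
It also fails if it takes over 61 s, if anything falls off the work surface, if the arm or the gripper's body presses on something with over 40 N, if the wrist force passes 120 N, or if a joint passes its speed limit or range.

## Working session

There is one attempt and no reset: what is moved stays moved. The work goes in short steps, each a Python script; the robot and the scene stay as the last script left them, time stands still between calls to the robot, and variables do not carry over. Pictures are saved under pics/ and viewed, at most 12 in all, crops included, and the job is handed in when it is done.

```bash
ls; mkdir -p pics; python3 - <<'E'
from workcell import *
import cv2,numpy as np
for n in ["top","side"]:
    c=camera(n); cv2.imwrite(f"pics/{n}0.png",c["image"]); np.savez(f"{n}0.npz",**c)
    print(n,c["fx"],c["fy"],c["cx"],c["cy"],c["dist_coeffs"],np.round(c["cam_to_world"],3).tolist(),(c["range_z"]>0).mean())
s=read_state();print(s["time"],s["tool_rot"],s["ft_force"],grip_point_offset)
E
```

```text
pics
top 528.7546460437575 528.7546460437575 287.680303611136 211.43113909102405 [0.05482113 0.         0.         0.         0.        ] [[-0.013, 0.978, -0.21, 302.516], [-1.0, -0.013, 0.001, 14.033], [-0.001, 0.21, 0.978, 1541.097], [0.0, 0.0, 0.0, 1.0]] 0.9961479591836735
side 507.22878445470343 507.22878445470343 277.14279234802086 211.4243635096421 [-0.02094898  0.          0.          0.          0.        ] [[0.96, 0.135, -0.245, 282.639], [-0.279, 0.529, -0.801, -1065.324], [0.021, 0.838, 0.546, 851.262], [0.0, 0.0, 0.0, 1.0]] 0.9959141156462585
0.1 [[-8.97884457e-01  4.40231029e-01 -3.77860590e-04]
 [ 4.40231183e-01  8.97883952e-01 -9.55633859e-04]
 [-8.14247168e-05 -1.02439480e-03 -9.99999472e-01]] [-0.94850546 -0.99784001 -0.44980807] -18.700000000000003
```

View pics/top0.png

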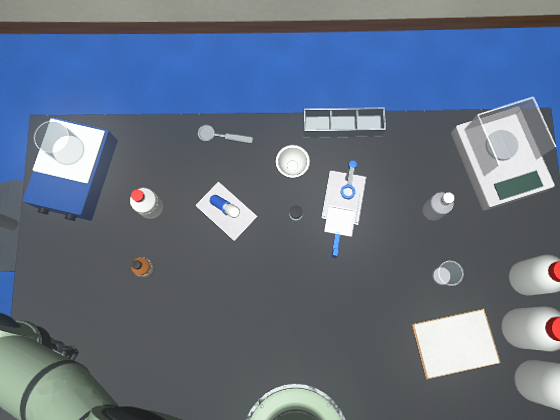

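View pics/side0.png

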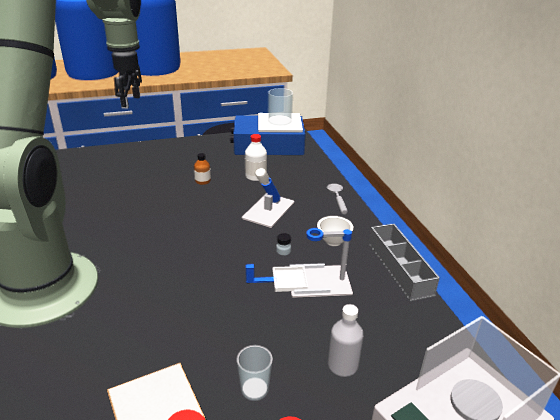

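The top view shows the drainer plate at (226,211) with the pestle head at (232,212), the ring at (348,191), the tray tab near (336,250) and the jar at (295,213). The side view shows the head at (263,175), the ring at (315,234) and the tab at (250,273).

```bash
cat > h.py <<'E'
import cv2,numpy as np
def rays(c,uv):
    K=np.array([[c["fx"],0,c["cx"]],[0,c["fy"],c["cy"]],[0,0,1]])
    n=cv2.undistortPoints(np.float64(uv).reshape(-1,1,2),K,np.array(c["dist_coeffs"]))[:,0]
    return np.c_[n[:,0],-n[:,1],-np.ones(len(n))]
def onplane(c,uv,z):
    T=np.array(c["cam_to_world"]); d=rays(c,uv)@T[:3,:3].T
    return T[:3,3]+d*((z-T[2,3])/d[:,2])[:,None]
def depthpts(c,mask):
    v,u=np.nonzero(mask); r=c["range_z"][v,u]; ok=r>0
    T=np.array(c["cam_to_world"]); d=rays(c,np.c_[u,v][ok])*r[ok][:,None]
    return d@T[:3,:3].T+T[:3,3], np.c_[u,v][ok]
def blue(im):
    h=cv2.cvtColor(im,cv2.COLOR_BGR2HSV); return cv2.inRange(h,(100,120,60),(130,255,255))
def white(im):
    h=cv2.cvtColor(im,cv2.COLOR_BGR2HSV); return cv2.inRange(h,(0,0,150),(180,70,255))
def box(m,u0,v0,u1,v1):
    o=np.zeros_like(m); o[v0:v1,u0:u1]=m[v0:v1,u0:u1]; return o
def big(m):
    cs,_=cv2.findContours(m,cv2.RETR_EXTERNAL,cv2.CHAIN_APPROX_NONE); return max(cs,key=cv2.contourArea)
E
python3 - <<'E'
from h import *
np.set_printoptions(precision=1,suppress=True)
c=dict(np.load("top0.npz")); im=c["image"]
w=box(white(im)|blue(im),190,175,265,245)
p=onplane(c,big(w)[:,0],10)
r=cv2.minAreaRect(np.float32(p[:,:2]));print("drainer plate",r,cv2.boxPoints(r))
P,uv=depthpts(c,w); t=P[P[:,2]>30]; 
print("tall pts",len(t),t[np.argsort(-t[:,2])][:6])
hm=(im[uv[:,1],uv[:,0]].min(1)>130)&(P[:,2]>110);print("head mean",P[hm].mean(0),hm.sum())
bm=blue(im)[uv[:,1],uv[:,0]]>0; b=P[bm&(P[:,2]>25)]; 
m=b.mean(0);print("tube",m,np.linalg.svd(b-m)[2][0])
rb=big(box(blue(im),335,180,362,204)); e=cv2.fitEllipse(rb);print("ring px",e,onplane(c,[e[0]],155))
tb=box(blue(im),325,228,345,262);P,uv=depthpts(c,tb);k=P[:,2]>45;print("tab",P[k].mean(0),k.sum(),uv[k].mean(0),onplane(c,[uv[k].mean(0)],61))
pb=box(blue(im),345,158,360,180);P,uv=depthpts(c,pb);k=P[:,2]>120;print("post",P[k].mean(0),P[k].max(0),P[k].min(0))
hw=box(white(im),315,165,370,240);q=onplane(c,big(hw)[:,0],8);r=cv2.minAreaRect(np.float32(q[:,:2]));print("holder",r)
s=dict(np.load("side0.npz"));im=s["image"]
rb=big(box(blue(im),303,224,325,244)); e=cv2.fitEllipse(rb);print("ring side",e,onplane(s,[e[0]],150))
hb=big(box(white(im),252,165,270,187));P,_=depthpts(s,box(white(im),252,165,270,187));print("head side",cv2.minAreaRect(hb),np.median(P,0))
tb=box(blue(im),243,262,255,284);P,uv=depthpts(s,tb);k=P[:,2]>20;print("tab side",P[k].mean(0),P[k].max(0),P[k].min(0))
E
```

```text
drainer plate ((636.7169799804688, 194.90538024902344), (159.89324951171875, 99.68096160888672), 47.065086364746094) [[545.8 170.3]
 [618.7 102.4]
 [727.7 219.5]
 [654.7 287.4]]
tall pts 333 [[609.9 159.2 174.3]
 [604.9 156.7 172.3]
 [607.9 159.5 171.1]
 [608.1 154.3 169.8]
 [613.7 159.7 169.7]
 [600.2 164.9 169.2]]
head mean [606.2 163.3 156. ] 165
tube [646.7 208.7  83.9] [-0.4 -0.4  0.8]
ring px ((347.63232421875, 191.29371643066406), (13.283783912658691, 13.349072456359863), 176.52716064453125) [[ 653.4 -150.7  155. ]]
tab [ 501.3 -119.3   59.9] 37 [334.8 252.2] [[ 501.2 -119.2   61. ]]
post [ 730.6 -165.9  154.6] [ 739.4 -156.8  159.5] [ 721.4 -176.4  146.3]
holder ((664.6239013671875, -153.60581970214844), (111.71577453613281, 208.54278564453125), 78.43572998046875)
ring side ((314.1957092285156, 234.04046630859375), (12.509849548339844, 16.637847900390625), 101.25544738769531) [[ 654.8 -152.4  150. ]]
head side ((259.0, 172.5), (15.0, 14.0), 90.0) [635.8 380.7  58. ]
tab side [ 502.4 -126.7   44.7] [ 513.1 -112.8   64.3] [ 493.1 -133.2   20.2]
```

```bash
cat >> h.py <<'E'
X=np.array([.681,.732,0]);C=np.array([636.7,194.9,0]);s35,c35=np.sin(np.radians(35)),np.cos(np.radians(35))
U=-s35*X+np.array([0,0,c35]); M=C-22*X+np.array([0,0,117]); N=np.array([X[1],-X[0],0])
RING=np.array([654.,-151.5,155]); HX=np.array([np.cos(np.radians(-11.6)),np.sin(np.radians(-11.6)),0])
def R(z,y):
    z=z/np.linalg.norm(z); y=y-z*(y@z); y=y/np.linalg.norm(y); return np.c_[np.cross(y,z),y,z]
E
python3 - <<'E'
from h import *; from workcell import *
np.set_printoptions(precision=2,suppress=True)
P=np.cross(U,N)
for nm,y in [("N",N),("-N",-N),("P",P),("-P",-P)]:
    o=R(-U,y); print(nm,[inverse_kinematics((M+d*U).tolist(),o) for d in (23,110,150)])
for a in range(-180,180,30):
    y=np.array([np.cos(np.radians(a)),np.sin(np.radians(a)),0]);o=R(np.array([0,0,-1.]),y)
    print(a,[inverse_kinematics((RING+[0,0,h]).tolist(),o) for h in (10,160)])
E
```

```text
N [array([ 0.58,  0.81, -1.08,  2.04,  1.34,  0.33, -2.13]), array([-0.12,  0.38, -0.  ,  2.12, -1.21,  0.41,  0.21]), array([-0.28,  0.31,  0.24,  2.14, -1.16,  0.52,  0.17])]
-N [array([ 0.58,  0.81, -1.08,  2.04,  1.34,  0.33,  1.01]), array([ 0.74,  0.63, -1.16,  2.08,  0.78,  0.32,  1.52]), array([ 0.86,  0.59, -1.27,  2.09,  0.61,  0.37,  1.68])]
P [array([ 0.58,  0.81, -1.08,  2.04,  1.34,  0.33, -0.56]), array([ 0.28,  0.41, -0.5 ,  2.1 , -0.77,  0.26,  1.39]), array([ 0.03,  0.3 , -0.14,  2.12, -0.99,  0.42,  1.59])]
-P [array([-0.97,  1.2 ,  1.38,  2.12,  4.37,  1.46, -1.11]), array([-0.09,  0.38, -0.04,  2.12, -1.19,  0.39, -1.37]), array([-0.39,  0.32,  0.38,  2.14, -1.21,  0.56, -1.36])]
-180 [array([-0.47,  1.05,  1.22,  1.56, -1.02,  1.27, -2.23]), array([-0.46,  0.84,  1.22,  1.39, -0.79,  1.44, -2.39])]
-150 [array([-0.47,  1.05,  1.22,  1.56, -1.02,  1.27, -1.7 ]), array([-0.46,  0.84,  1.22,  1.39, -0.79,  1.44, -1.87])]
-120 [array([-0.41,  0.92,  1.01,  1.56, -0.83,  1.14, -1.3 ]), array([-0.46,  0.84,  1.22,  1.39, -0.79,  1.44, -1.34])]
-90 [array([-0.33,  0.83
[... 359 characters left out ...]
72,  0.47,  1.55, -0.37,  0.97,  0.44]), array([-0.23,  0.61,  0.64,  1.38, -0.36,  1.27,  0.43])]
30 [array([-0.08,  0.7 ,  0.36,  1.54, -0.28,  0.96,  0.89]), array([-0.18,  0.59,  0.54,  1.38, -0.31,  1.26,  0.9 ])]
60 [array([-0.02,  0.68,  0.26,  1.54, -0.2 ,  0.95,  1.35]), array([-0.14,  0.57,  0.46,  1.38, -0.26,  1.25,  1.39])]
90 [array([ 0.04,  0.67,  0.16,  1.53, -0.13,  0.95,  1.81]), array([-0.08,  0.56,  0.36,  1.37, -0.2 ,  1.25,  1.87])]
120 [array([ 0.13,  0.66,  0.02,  1.53, -0.01,  0.95,  2.24]), array([ 0.02,  0.54,  0.19,  1.37, -0.1 ,  1.24,  2.31])]
150 [array([ 0.81,  1.  , -1.28,  1.49,  0.97,  1.37,  2.09]), array([ 0.79,  0.82, -1.28,  1.32,  0.77,  1.54,  2.22])]
```

```bash
python3 - <<'E'
from h import *; from workcell import *
np.set_printoptions(precision=2,suppress=True)
q=np.array(inverse_kinematics((M+110*U).tolist(),R(-U,-N))); q[6]-=np.pi/2; print(q)
goto_joints(q.tolist())
s=read_state(); print(s["time"],s["eef_pos"],M+110*U,s["tool_rot"]-R(-U,np.cross(U,N)))
c=camera("wrist"); cv2.imwrite("pics/w1.png",c["image"]); np.savez("w1.npz",**c); print(np.array(c["cam_to_world"]))
E
```

```text
[ 0.74  0.63 -1.16  2.08  0.78  0.32 -0.05]
2.8 [578.72 133.18 207.15] [578.75 132.61 207.11] [[-0. -0. -0.]
 [-0.  0.  0.]
 [-0. -0. -0.]]
[[  0.56  -0.6   -0.57 471.22]
 [  0.6    0.77  -0.22 118.91]
 [  0.57  -0.22   0.79 322.55]
 [  0.     0.     0.     1.  ]]
```

View pics/w1.png

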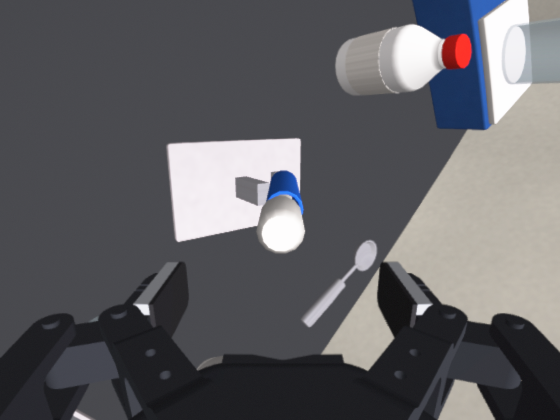

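The wrist view shows the head's end face at about (281,232), centred between the fingers, with the tube mouth behind it at about (285,200). I'll check the axis numerically and then go in.

```bash
python3 - <<'E'
from h import *; from workcell import *
np.set_printoptions(precision=2,suppress=True)
c=dict(np.load("w1.npz"))
w=box(white(c["image"]),250,195,310,260); P,uv=depthpts(c,w)
# coordinates along axis and across it
rel=P-M; a=rel@U; Pd=np.cross(U,N)
k=(a>20)&(a<70); print("end a",np.percentile(a[k],[50,90,98]))
e=k&(a>55); print("face centre offs N,P",(rel[e]@N).mean(),(rel[e]@Pd).mean(),e.sum(), (rel[e]@N).min(),(rel[e]@N).max(),(rel[e]@Pd).min(),(rel[e]@Pd).max())
b=box(blue(c["image"]),250,160,310,225);Q,_=depthpts(c,b);r=Q-M;a2=r@U;k=(a2>-60)&(a2<5);print("tube N range",np.percentile(r[k]@N,[2,98]),"P",np.percentile(r[k]@Pd,[2,98]),"a max",a2[k].max())
for lo in(-40,-25,-12): 
    kk=k&(a2>lo)&(a2<lo+12);print(lo,np.percentile(r[kk]@N,[2,50,98]),np.percentile(r[kk]@Pd,[2,50,98]))
E
```

```text
end a [56.69 57.81 58.34]
face centre offs N,P -1.0276126042585154 -3.195798917186891 1272 -13.971220299109625 12.652267713715862 -15.835548367678365 9.986869653835088
tube N range [-15.72   0.22] P [-13.88  13.24] a max 0.9565026314837574
-40 [-15.76 -14.21  -7.89] [-13.79  -1.08  11.91]
-25 [-15.72 -13.76  -4.66] [-13.88  -0.27  12.58]
-12 [-15.7  -12.72   0.31] [-13.52   1.67  13.84]
```

```bash
python3 - <<'E'
from h import *; from workcell import *
np.set_printoptions(precision=2,suppress=True)
Pd=np.cross(U,N); B=M-3*Pd-0.5*N
movel((B+110*U).tolist()); print(movel((B+21*U).tolist(),guard=10))
clamp(); s=read_state(); print(s["time"],s["eef_pos"],s["finger_gap"],s["gripper_force"],s["ft_force"],(np.array(s["eef_pos"])-B)@U)
B2=B+0.8*Pd
for d in (60,150):
    print(movel((B2+d*U).tolist(),guard=25),read_state()["ft_force"])
s=read_state();print(s["time"],s["eef_pos"],s["finger_gap"],s["qpos"])
c=camera("side"); cv2.imwrite("pics/s2.png",cv2.resize(c["image"][100:310,180:460],None,fx=2.5,fy=2.5)); np.savez("s2.npz",**c)
E
```

```text
False
4.4833 [612.17 168.95 133.56] 30.364255377065135 58.400128604262136 [-1.41 -2.37 10.67] 21.430135545150726
False [ 0.42  0.44 -1.54]
False [ 0.24 -0.26 -2.96]
5.6417 [561.61 115.11 237.81] 30.28402892463796 [ 0.92  0.67 -1.39  2.09  0.84  0.45 -0.09]
```

View pics/s2.png

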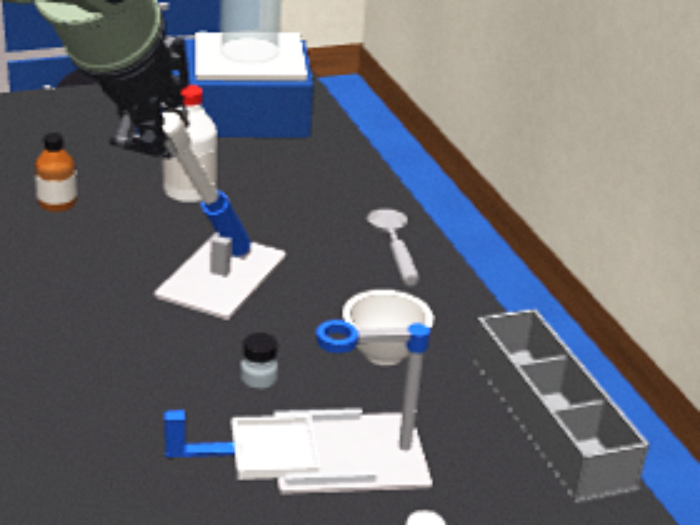

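The crop shows the pestle held by its head, with the handle tip drawn clear of the tube mouth (near (208,200)). The ring is at (337,335) and everything else is undisturbed.

```bash
python3 - <<'E'
from h import *; from workcell import *
np.set_printoptions(precision=2,suppress=True)
s=read_state(); p=np.array(s["eef_pos"])
movel((p+[0,0,80]).tolist()); s=read_state(); print(s["time"],s["qpos"])
q0=np.array(s["qpos"]); best=None
for a in range(-180,180,15):
    y=np.array([np.cos(np.radians(a)),np.sin(np.radians(a)),0]);o=R(np.array([0,0,-1.]),y)
    q=inverse_kinematics((RING+[0,0,155]).tolist(),o); 
    if q is None: continue
    d=abs(q-q0).max(); q2=inverse_kinematics((RING+[0,0,8]).tolist(),o)
    if q2 is not None and (best is None or d<best[0]): best=(d,a,q,q2,o)
print(best[:4])
goto_joints(best[2].tolist())
s=read_state(); print(s["time"],s["eef_pos"],s["finger_gap"])
for n in("wrist","top","side"):
    c=camera(n); np.savez(n[0]+"3.npz",**c)
    im=c["image"]; 
    if n=="side": im=cv2.resize(im[100:310,220:420],None,fx=2.5,fy=2.5)
    cv2.imwrite(f"pics/{n[0]}3.png",im)
E
```

```text
6.3667 [ 1.02  0.55 -1.48  2.    0.49  0.56  0.19]
(np.float64(0.8168059593774256), -15, array([ 0.64,  0.66, -0.89,  1.33,  0.51,  1.38, -0.49]), array([ 0.53,  0.74, -0.64,  1.5 ,  0.48,  1.06, -0.49]))
7.4417 [ 653.83 -150.42  309.19] 30.164572108167416
```

View pics/w3.png

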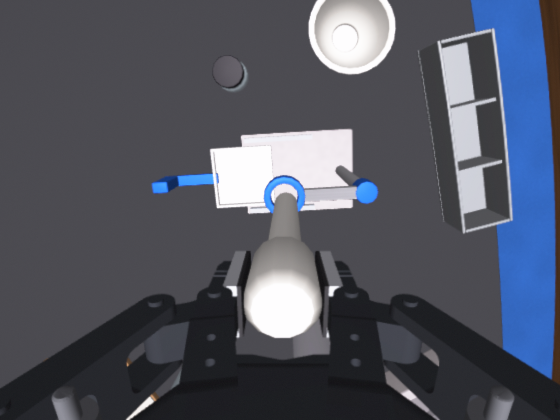

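View pics/s3.png

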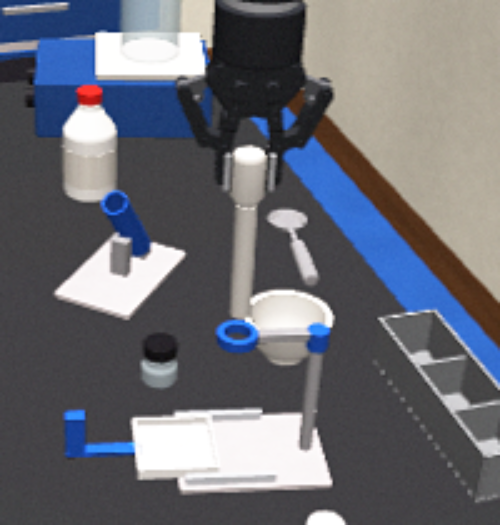

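The wrist view shows the ring centred at (285,195) with the handle tip just in front of it. The side crop shows the tip at (241,318) above the ring at (239,335). I'll measure the pestle axis against the ring in both views.

```bash
cat >> h.py <<'E'
def axis(c,b,zlo,zhi,mk=None):
    """handle axis from depth: white points in box b with height in range; per row midline + radius"""
    T=np.array(c["cam_to_world"]); im=c["image"]; m=box(cv2.inRange(cv2.cvtColor(im,cv2.COLOR_BGR2HSV),(0,0,90),(180,70,255)),*b)
    P,uv=depthpts(c,m); k=(P[:,2]>zlo)&(P[:,2]<zhi)&(np.hypot(*(P[:,:2]-RING[:2]).T)<30); P,uv=P[k],uv[k]; out=[]
    for v in np.unique(uv[:,1]):
        i=uv[:,1]==v; 
        if i.sum()<5: continue
        u=uv[i,0]; mid=(u.min()+u.max())/2; j=np.argsort(abs(u-mid))[:3]; p=P[i][j].mean(0)
        d=p-T[:3,3]; h=d.copy(); h[2]=0; h/=np.linalg.norm(h); out.append(p+10*h)
    out=np.array(out); z=out[:,2]; cx=np.polyfit(z,out[:,0],1); cy=np.polyfit(z,out[:,1],1)
    return cx,cy,z.min(),z.max(),len(z),np.std(out[:,0]-np.polyval(cx,z)),np.std(out[:,1]-np.polyval(cy,z))
E
python3 - <<'E'
from h import *
np.set_printoptions(precision=3,suppress=True)
for f,b in (("s3.npz",(305,165,330,232)),("w3.npz",(250,190,320,300))):
    c=dict(np.load(f)); r=axis(c,b,170,290); print(f,r); print(" tip@178",np.polyval(r[0],178),np.polyval(r[1],178),"@300",np.polyval(r[0],300),np.polyval(r[1],300))
c=dict(np.load("s3.npz")); e=cv2.fitEllipse(big(box(blue(c["image"]),303,224,325,244)));print("side ring",onplane(c,[e[0]],149),e)
P,_=depthpts(c,box(blue(c["image"]),303,224,325,244));print(P.mean(0))
c=dict(np.load("w3.npz")); e=cv2.fitEllipse(big(box(blue(c["image"]),262,172,306,218)));print("wrist ring",onplane(c,[e[0]],153),e,c["cam_to_world"])
P,_=depthpts(c,box(blue(c["image"]),262,172,306,218));P=P[P[:,2]>140];print(P.min(0),P.max(0))
E
```

```text
s3.npz (array([ -0.024, 662.589]), array([   0.01 , -155.397]), np.float64(180.25014359653804), np.float64(288.43087149841256), 42, np.float64(0.6627936690398242), np.float64(1.1512678532881953))
 tip@178 658.3220495290107 -153.5804745156813 @300 655.397298528041 -152.3357544655102
w3.npz (array([ -0.016, 657.505]), array([  -0.003, -152.244]), np.float64(180.16295458339755), np.float64(287.3181400061214), 47, np.float64(0.4474680818299546), np.float64(0.8026636250705023))
 tip@178 654.741645756076 -152.74464606611988 @300 652.8475829673454 -153.0874868939196
side ring [[ 655.325 -151.106  149.   ]] ((314.1957092285156, 234.04046630859375), (12.509849548339844, 16.637847900390625), 101.25544738769531)
[ 658.383 -143.119  143.035]
wrist ring [[ 653.497 -151.42   153.   ]] ((284.0441589355469, 196.01312255859375), (37.27223205566406, 37.92403030395508), 169.39303588867188) [[  0.967   0.247   0.069 669.547]
 [ -0.257   0.931   0.26  -85.362]
 [ -0.     -0.269   0.963 450.439]
 [  0.      0.      0.      1.   ]]
[ 634.266 -168.794  147.265] [ 672.419 -132.711  196.478]
```

```bash
python3 - <<'E'
from h import *; from workcell import *
np.set_printoptions(precision=3,suppress=True)
s=read_state(); print(s["eef_pos"])
o=np.array(s["tool_rot"]); Rt=cv2.Rodrigues(np.array([0,0.02,0.]))[0]; o2=Rt@o; print(o[:,2],o2[:,2])
movel([654.5,-148.7,300],frame=o2.tolist(),max_speed=60); wait(0.3); print(read_state()["eef_pos"],read_state()["ft_force"])
for n,b in (("side",(305,165,330,232)),("wrist",(250,190,320,300))):
    c=camera(n); np.savez(n[0]+"4.npz",**c); r=axis(c,b,172,280)
    print(n,r[0],r[1],r[2:5]," tip@172",np.polyval(r[0],172),np.polyval(r[1],172))
    cv2.imwrite(f"pics/{n[0]}4.png",c["image"])
    m=box(blue(c["image"]),*((303,224,325,244) if n=="side" else (255,165,315,225))); e=cv2.fitEllipse(big(m)); print(e,onplane(c,[e[0]],149 if n=="side" else 153))
print(read_state()["time"])
E
```

```text
[ 653.684 -151.096  309.837]
[ 0.  0. -1.] [-0.02  0.   -1.  ]
[ 654.537 -148.738  300.207] [ 1.089  0.507 -0.82 ]
side [ -0.001 656.574] [   0.004 -151.406] (np.float64(176.66136808538943), np.float64(278.3967030481324), 39)  tip@172 656.4332357670838 -150.76349707739692
((314.19903564453125, 234.529541015625), (11.450085639953613, 17.134138107299805), 97.99212646484375) [[ 654.659 -152.991  149.   ]]
wrist [  0.006 651.088] [  -0.003 -150.398] (np.float64(174.36646987648612), np.float64(278.1569116123286), 46)  tip@172 652.1565041571553 -150.9263671803028
((286.73077392578125, 199.28611755371094), (38.42913055419922, 39.18384552001953), 2.144376277923584) [[ 653.441 -151.443  153.   ]]
8.3167
```

```bash
python3 - <<'E'
from h import *; from workcell import *
np.set_printoptions(precision=2,suppress=True)
movel([655.0,-149.2,292],max_speed=40)
for z in (270,230,185):
    g=movel([655.0,-149.2,z],max_speed=60,guard=6); s=read_state(); print(z,g,s["eef_pos"],s["ft_force"],s["time"])
    if g: break
c=camera("wrist"); np.savez("w5.npz",**c); cv2.imwrite("pics/w5.png",c["image"])
E
```

```text
270 False [ 654.95 -149.2   269.81] [ 0.23  0.22 -1.85] 9.1833
230 False [ 655.17 -149.14  230.25] [ 0.18  0.39 -2.28] 10.0
185 False [ 655.19 -149.13  185.35] [ 0.3  -1.17 -2.21] 10.9
```

View pics/w5.png

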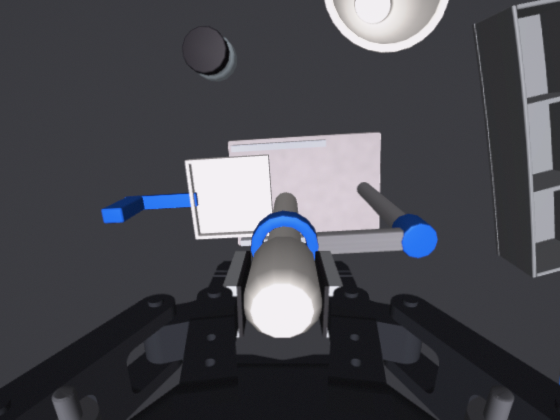

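The handle is through the ring (ring at (284,243)). I'll lower until the head seats.

```bash
python3 - <<'E'
from h import *; from workcell import *
np.set_printoptions(precision=2,suppress=True)
g=movel([655.0,-149.4,159.5],max_speed=30,guard=6); s=read_state(); print(g,s["eef_pos"],s["ft_force"],s["time"])
c=camera("wrist"); np.savez("w6.npz",**c)
c=camera("side"); np.savez("s6.npz",**c); cv2.imwrite("pics/s6.png",cv2.resize(c["image"][150:310,220:420],None,fx=3,fy=3))
E
```

```text
True [ 654.83 -150.26  163.63] [ 2.76 -3.9   0.1 ] 11.6167
```

View pics/s6.png

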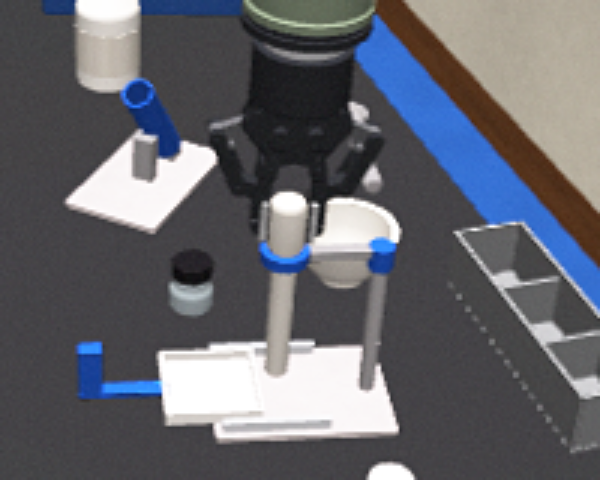

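The side view shows the head sitting on the ring at (285,258) and the handle hanging through it. Releasing now.

```bash
python3 - <<'E'
from h import *; from workcell import *
np.set_printoptions(precision=2,suppress=True)
open_gripper(); s=read_state(); print(s["eef_pos"],s["ft_force"],s["finger_gap"],s["time"])
p=np.array(s["eef_pos"]); movel((p+[1.5,0,80]).tolist(),max_speed=100)
movel((p+[1.5,0,130]).tolist())
# tray push poses
o=R(np.array([0,0,-1.]),np.array([-HX[1],HX[0],0])); tab=np.array([501.5,-120,0])
for sg in(1,-1):
    oo=R(np.array([0,0,-1.]),sg*np.array([-HX[1],HX[0],0]))
    print([inverse_kinematics((tab-HX*d+[0,0,h]).tolist(),oo) for d,h in((50,150),(50,28),(-40,28))])
c=camera("side"); np.savez("s7.npz",**c); cv2.imwrite("pics/s7.png",cv2.resize(c["image"][150:310,220:420],None,fx=3,fy=3))
print(read_state()["time"])
E
```

```text
[ 654.55 -149.62  163.78] [ 0.64 -0.39  0.01] 85.09105455494895 12.3
[array([ 1.  ,  0.7 , -1.24,  2.04,  0.8 ,  1.  ,  0.71]), array([ 0.84,  0.86, -1.01,  2.11,  1.07,  0.82,  0.51]), array([ 0.81,  0.96, -1.02,  1.88,  1.03,  0.95,  0.65])]
[array([ 0.57,  0.44, -0.58,  2.06,  0.36,  0.73, -2.01]), array([ 0.41,  0.65, -0.39,  2.13,  0.55,  0.46, -2.18]), array([ 0.43,  0.74, -0.42,  1.9 ,  0.51,  0.61, -2.09])]
13.7833
```

View pics/s7.png

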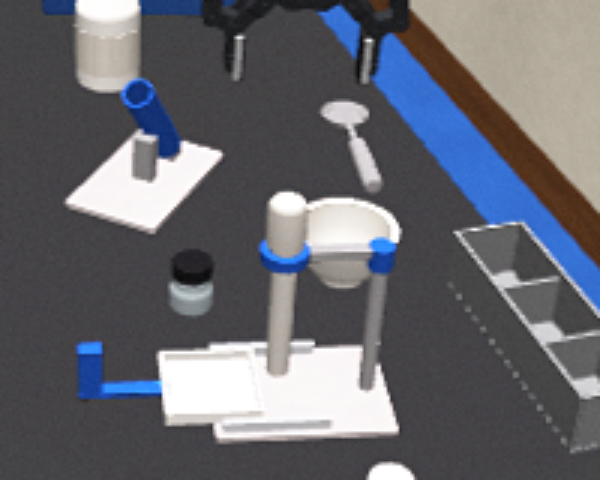

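The pestle hangs in the ring with its head on it, at (287,225). Next is the tray push.

```bash
python3 - <<'E'
from h import *; from workcell import *
np.set_printoptions(precision=2,suppress=True)
o=R(np.array([0,0,-1.]),np.array([-HX[1],HX[0],0])); tab=np.array([501.5,-119.7,0]); st=tab-HX*48
clamp()
movel((st+[0,0,290]).tolist(),frame=o.tolist(),max_speed=200)
movel((st+[0,0,28]).tolist(),max_speed=150,guard=15); s=read_state(); print(s["eef_pos"],s["time"],s["ft_force"])
end=RING*[1,1,0]-HX*(100+10); 
g=movel((end+[0,0,28]).tolist(),max_speed=40,guard=8); s=read_state(); p=np.array(s["eef_pos"]); print(g,p,s["ft_force"],s["time"],"dist to ring axis",(RING-p)@HX)
c=camera("side"); np.savez("s8.npz",**c)
movel((p-HX*40).tolist(),max_speed=100); movel((p-HX*40+[0,0,150]).tolist())
for n in("side","top"):
    c=camera(n); np.savez(n[0]+"9.npz",**c); im=c["image"]
    if n=="side": cv2.imwrite("pics/s9.png",cv2.resize(im[150:310,220:420],None,fx=3,fy=3))
    else:
        m=box(blue(im),325,205,350,262);P,uv=depthpts(c,m);k=(P[:,2]>45)&(P[:,2]<80);t=P[k].mean(0);print("tab",t,(RING-t)@HX,k.sum())
print(read_state()["time"])
E
```

```text
[ 454.71 -110.16   28.42] 18.225 [-0.41  0.41 -0.74]
True [ 536.31 -127.26   27.55] [1.13 1.12 0.56] 20.075 dist to ring axis 120.16258598522283Traceback (most recent call last):
  File "<stdin>", line 15, in <module>
  File "h.py", line 11, in depthpts
    T=np.array(c["cam_to_world"]); d=rays(c,np.c_[u,v][ok])*r[ok][:,None]
                                     ~~~~^^^^^^^^^^^^^^^^^^
  File "h.py", line 4, in rays
    n=cv2.undistortPoints(np.float64(uv).reshape(-1,1,2),K,np.array(c["dist_coeffs"]))[:,0]
      ~~~~~~~~~~~~~~~~~~~^^^^^^^^^^^^^^^^^^^^^^^^^^^^^^^^^^^^^^^^^^^^^^^^^^^^^^^^^^^^^
cv2.error: OpenCV(4.12.0) /io/opencv/modules/calib3d/src/undistort.dispatch.cpp:347: error: (-215:Assertion failed) CV_IS_MAT(_src) && CV_IS_MAT(_dst) && (_src->rows == 1 || _src->cols == 1) && (_dst->rows == 1 || _dst->cols == 1) && _src->cols + _src->rows - 1 == _dst->rows + _dst->cols - 1 && (CV_MAT_TYPE(_src->type) == CV_32FC2 || CV_MAT_TYPE(_src->type) == CV_64FC2) && (CV_MAT_TYPE(_dst->type) == CV_32FC2 || CV_MAT_TYPE(_dst->type) == CV_64FC2) in function 'cvUndistortPointsInternal'
```

View pics/s9.png

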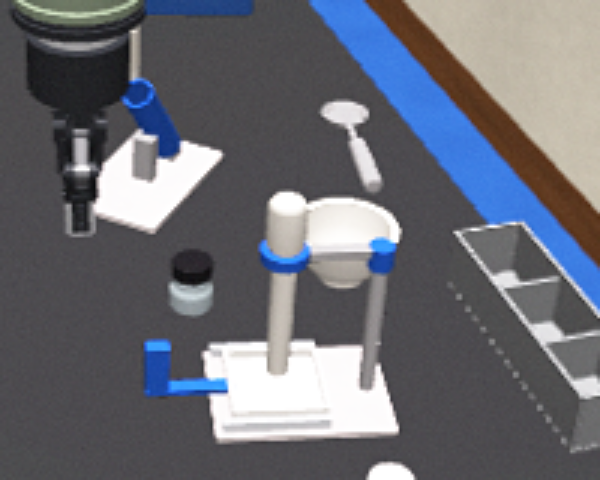

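The tray now lies under the pestle, with the tab at (157,368). I'll push once more with a firmer guard to make sure it is against its stop.

```bash
python3 - <<'E'
from h import *; from workcell import *
np.set_printoptions(precision=2,suppress=True)
p=np.array([536.3,-127.3,28.])
movel((p-HX*40).tolist(),guard=15); print(movel((p-HX*4).tolist(),max_speed=80,guard=8))
for k in range(1,9):
    g=movel((p+HX*(-4+k*2)).tolist(),max_speed=15,guard=20); s=read_state(); e=np.array(s["eef_pos"]); print(k,g,(RING-e)@HX,s["ft_force"]@HX)
    if g or s["ft_force"]@HX<-12: break
movel((e-HX*40).tolist(),max_speed=100); movel((e-HX*60+[0,0,200]).tolist())
for f in ("s8.npz",None):
    c=dict(np.load(f)) if f else camera("side"); m=box(blue(c["image"]),260,255,285,290)
    P,uv=depthpts(c,m);k=(P[:,2]>25);print("tab",P[k].mean(0),(RING-P[k].mean(0))@HX)
cv2.imwrite("pics/s10.png",cv2.resize(c["image"][150:310,220:420],None,fx=3,fy=3))
print(read_state()["time"])
E
```

```text
False
1 False 122.28058180779314 0.10807749278465449
2 False 120.12406454470661 0.018015633855739694
3 True 120.22688147838774 -0.5617288490182911
tab [ 557.2  -140.41   48.72] 97.05213489042484
tab [ 557.42 -138.32   46.67] 97.25885257625002
26.5417
```

View pics/s10.png

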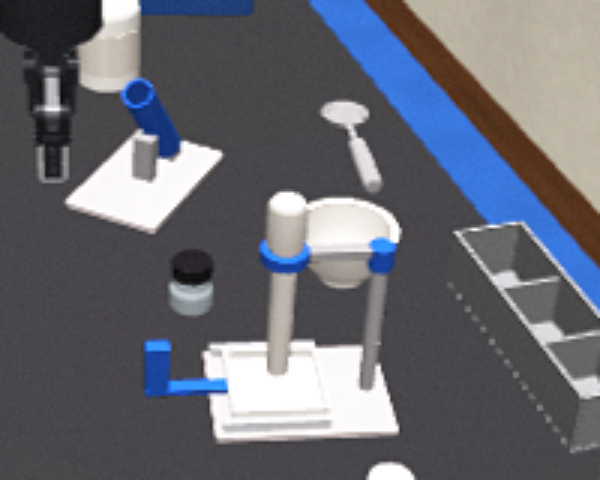

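The tray stops hard at the same place with over 20 N of force, so it is against its stop. The pestle still hangs, the bystanders are unmoved and the robot is clear.

```bash
python3 -c "
from workcell import *
print(finish_job())"
```

```text
the job is handed in; nothing more can be done
None
```

The pestle hangs in the blue ring with its head resting on it, the drip tray is pushed in against its stop, and the job was handed in at about 27 s of the 61 s allowed (no verdict was returned).

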